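# Slide the locked sample carriage home under the gauge

## Robot

A 6-joint arm with a two-finger parallel gripper is mounted at the origin on a cart in front of the work surface, level with it; the furniture and walls round the work are solid. World frame = base frame: x ahead of the robot, y to its left, z up, the work surface at z = 0. Lengths are in m, angles in degrees, forces in N, time in s.
With the tool pointing down it reaches from about 0.3 to 0.85 m from the base axis. Payload 5.4 kg.
Tool frame: the origin (TCP) lies midway between the tips of the shut fingers; the grasp point (between the pads) lies 19 mm behind it; z points along the fingers, y is the line along which they close (so a half turn about z gives the same grasp; the last joint's range is limited). The gripper opens to 85 mm and grips with 20 to 120 N. Pads are 22 mm wide; open, the fingers measure 114 mm over their backs; the gripper's body (76 mm by 85 mm) begins 54 mm behind the grasp point. The pads swing forward as they close: fully open they stand 13 mm farther back than shut.
Start: joints at [61.358, 9.076, 91.501, -0, 79.423, -12.038], TCP at [0.164, 0.551, 0.231] pointing down, gripper open.
Joint ranges: [-166.64, 166.64], [-54.1, 131.32], [10.49, 154.53], [-73.88, 253.88], [9.74, 151.15], [-171.62, 171.62]. Speed limits (degrees/s): [147.25, 147.25, 180, 180, 180, 180].

## Interface

Orientations are given as a 3x3 rotation matrix whose columns are the frame's x, y, z axes.
In Python, from plant import status, viewer, robot gives the robot as it stands. The module is installed in compiled form; this text tells all that it offers.
- The arm moves only by the tool send_rows, never from a script. Its argument "targets" is text: rows parted by semicolons, each of 7 numbers parted by spaces: the shift along the tool's x, y, z as a fraction of full scale, then the turn, a rotation vector about the tool's x, y, z as a fraction of full scale, then the closure, from 0 (fully open) to 1 (shut). In form: tx ty tz ax ay az jaw; .... A call has exactly 5 rows; each row is the pose to reach, as a shift and turn from the pose commanded when the call began, along the tool's axes at that moment; what a row does not reach only later rows make up. Full scale, the value 1, is 1000 mm for a shift and pi/2 rad for a turn. A row lasts 1/12 s, in which the tool goes at most 41.7 mm and 7.16 degrees, less where a joint would pass 70% of its speed; a pose out of reach is approached as far as the arm can. A call with a number of a shift or a turn outside -1 to 1 is refused whole. A call with a gripper value outside its range is refused whole. The fingers move at their own pace and stop on an object; "squeeze" is the grip in N (left out, the last holds). Time passes only in rows, so rows that repeat a pose let the fingers close, or fill a call up. It gives the time, the measured TCP pose, the force, the opening and the grip force at its end, in the units of the state.
- status.get_obs(): the state, without advancing time (a new reading comes with each control period).
- viewer.capture(name): name is "scene" or "top"; returns a dict with "image" (384x512x3 uint8, red, green, blue), "depth" (384x512 float32, m along the optical axis (not along the pixel's ray), 0 where there is no reading), "camera_matrix" (3x3 intrinsics, pixels), "pose" (4x4, takes a point from camera to world coordinates). Camera axes: x right, y up, looking along -z (the intrinsics and any distortion apply to the point x, -y, -z); pixel columns grow to the right and rows downward; lengths in m; the calibration is good to about 2 mm. A picture is of the moment at which its call begins.
- robot.close_job(): hands the job in; it is judged then, once.
The state is a dict: "time": time; "joint_pos": joint angles; "joint_velocities": joint speeds; "joint_torque": joint torques, N m; "tcp_pos": TCP position; "tcp_rot": TCP orientation; "wrist_force": force on the tool from outside, world axes, zero at the start; "moment": the same for the moment, N m; "grip_width": finger opening in m; "grasp_force": force on a finger pad.
Only numpy, scipy, OpenCV 4.12 (cv2) and the standard library are available. Lean on these libraries where they do the work, as an engineer would, in place of code of your own. Each camera call takes 0.05 s, during which the arm holds its last target. There are 200 camera calls.

## Task

Press the carriage's locking button down and, keeping it down, push the carriage along its rail to the end stop on the side of the measuring gauge, so that the clamped sample stands under the probe. Then let the button come back up, which locks the carriage there. Nothing is to be gripped or lifted: use the fingertips only, keep off the gauge and the sample, and leave everything else where it stands.

Things in the scene. Friction and masses are not known exactly. Their poses are not given: they have to be found in the camera images.
- button_top (a point): Centre of the top face of the locking button: a flat black pad on the robot's side of the carriage, 36 mm across the rail, 40 mm along it. About 53 mm above the worktop when up; it sinks as pressed and travels with the carriage. Its y axis runs along the rail, x across the rail away from the robot, z up. It stands between two upright plates of the carriage.
- lock_button (a joint): How far the button is pressed, m: 0 up, 0.008 fully down (hard stop). Its spring resists with 4 N at the top, 8.5 N fully down, and lifts it when let go. Up, the carriage is locked (1.5 mm of play either way); pressed 5 mm or more it is free. It can lock every 10 mm along the rail and at both end stops; elsewhere a released button stays 4 to 5 mm low until the carriage is moved on.
- plate_pos (a point): Middle of the upper edge, on the inner face, of the upright aluminium plate on the carriage at the +y end of the button. Plate 5 mm thick along the rail, 40 mm wide across it; inner face 30 mm from the button's centre; upper edge 73 mm above the worktop (20 mm above the raised pad). A fingertip holding the pad down can push on the plate ahead of it.
- plate_neg (a point): The same for the like plate at the -y end of the button; 60 mm clear between the two plates.
- carriage (a joint): Position of the carriage along the rail, m, along button_top's +y: -0.070 at one end stop, +0.070 at the other; it starts near the middle. About 1.5 N of friction when unlocked. The carriage is an aluminium plate 140 mm across the rail, 80 mm along it, top 41 mm above the worktop.
- sample_top (a point): Centre of the top face of the cream round sample (54 mm diameter, 20 mm high) clamped on the carriage, 61 mm above the worktop, 78 mm from the button across the rail, on the side away from the robot.
- gauge_tip (a point): Lower tip of the measuring gauge's probe, 67 mm above the worktop. The gauge is a fixed stand beyond the rail, at one end of it or the other: square foot 56 mm, steel post, grey arm reaching over the rail towards the robot, probe 18 mm in diameter; highest point 112 mm. With the carriage at the end stop on that side, sample_top is straight below this tip.
- weight_mid (a point): Bystander: centre of a loose plain steel weight, 42 mm diameter, 24 mm high, standing beyond the rail at the end without the gauge.
- vial_mid (a point): Bystander: centre of a loose upright glass vial with a black cap, 23 mm diameter, 53 mm high, on the far side of the rail near its middle.
- tweezers_mid (a point): Bystander: middle of loose steel tweezers, 128 mm long, 9 mm high, lying on the robot's side of the rail.

How it is judged (in metres and radians):
On the way, in this order (a step that is already met when the one before it is completed fails the run):
1. the locking button is pressed down (5 mm or more) while the carriage is still away from the gauge's end stop (value of joint lock_button above 0.005 m and horizontal distance between sample_top and gauge_tip above 0.02 m and contact force between the fingers and lock_button above 1 N), for 0.1 s.
2. the carriage reaches the end stop under the gauge with the button still held down (horizontal distance between sample_top and gauge_tip below 0.005 m and value of joint lock_button above 0.004 m), for 0.1 s.
At the end, for the whole second after the job is handed in: The carriage stands at the end stop on the gauge's side, at rest, the sample's centre within 5 mm of the probe's axis, and the button is up again (within 1.5 mm), so the carriage is locked (horizontal distance between sample_top and gauge_tip below 0.005 m and value of joint lock_button below 0.0015 m and velocity of joint carriage between -0.005 and 0.005 m/s); the robot touches nothing.
It fails at once if weight lifted or moved more than 20 mm (distance of weight_mid from where it was at the start of the episode above 0.02 m).
It fails at once if vial lifted or moved more than 20 mm (distance of vial_mid from where it was at the start of the episode above 0.02 m).
It fails at once if tweezers lifted or moved more than 20 mm (distance of tweezers_mid from where it was at the start of the episode above 0.02 m).
It fails at once if the gauge is pushed by the robot (over 3 N) (contact force between any of the fingers, the arm and gauge above 3 N).
It fails at once if the clamped sample is pushed by the robot (over 3 N) (contact force between any of the fingers, the arm and clamped_sample_c0 above 3 N).
It also fails if it takes over 37 s, if anything falls off the work surface, if the arm or the gripper's body presses on something with over 40 N, if the wrist force passes 120 N, or if a joint passes its speed limit or range.

## Working session

There is one attempt and no reset: what is moved stays moved. The work goes in short steps, Python scripts to look and compute and a tool call to move; the robot and the scene stay as the last step left them, time stands still between calls to the robot, and variables do not carry over. Pictures are saved under pics/ and viewed, at most 10 in all, crops included, and the job is handed in when it is done.

Besides the shell and the picture viewer there is one more tool, called after "Emit:" by a JSON object that holds its "fn" and its "kwargs". send_rows: Moves the arm, as the interface text tells. Shift numbers are shares of 1000 mm and turn numbers shares of pi/2 rad, none past 1 either way. Its arguments: {"type":"object","properties":{"targets":{"type":"string"},"squeeze":{"type":"number"}},"required":["targets"]}

```bash
mkdir -p pics; python3 - <<'E'
from plant import status, viewer, robot
import numpy as np, cv2
o=status.get_obs(); print(o['time'],o['tcp_pos'],np.round(o['tcp_rot'],3),o['wrist_force'],o['grip_width'])
for n in ('scene','top'):
    c=viewer.capture(n); np.savez(n+'0.npz',**{k:c[k] for k in c})
    cv2.imwrite(f'pics/{n}0.png',c['image'][:,:,::-1]); print(np.round(c['camera_matrix'],1),np.round(c['pose'],3))
E
```

```text
0.0 [0.16404191 0.55046445 0.23031053] [[-0.958  0.286 -0.001]
 [ 0.286  0.958 -0.002]
 [ 0.    -0.002 -1.   ]] [ 0.22954116  0.04941369 -0.59329308] 0.0850910705613125
[[464.3   0.  256.4]
 [  0.  464.3 192.8]
 [  0.    0.    1. ]] [[-0.857  0.328 -0.397  0.194]
 [-0.515 -0.558  0.651  0.903]
 [-0.008  0.762  0.647  0.638]
 [ 0.     0.     0.     1.   ]]
[[348.3   0.  258.6]
 [  0.  348.3 196.1]
 [  0.    0.    1. ]] [[-0.028  0.995 -0.101  0.474]
 [-1.    -0.028  0.004  0.351]
 [ 0.001  0.101  0.995  0.93 ]
 [ 0.     0.     0.     1.   ]]
```

View pics/top0.png

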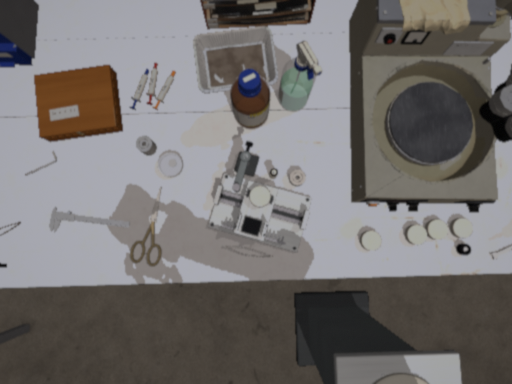

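View pics/scene0.png

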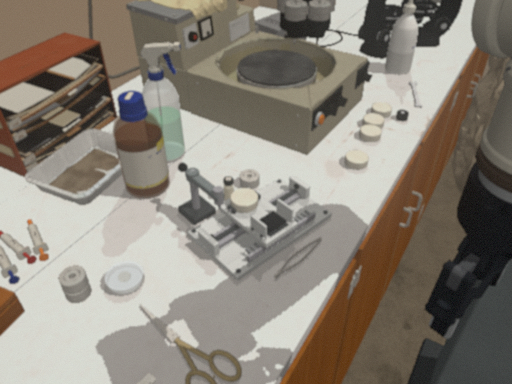

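The top view shows the gauge foot near (247,160), the sample at (260,196) and the black pad at (253,226). The tweezers lie below the rail, near (245,252). I'll zoom in and measure.

```bash
cat > h.py <<'E'
import numpy as np, cv2
def ray(c,u,v,z):
    K=c['camera_matrix'];P=c['pose']
    d=P[:3,:3]@np.array([(u-K[0,2])/K[0,0],-(v-K[1,2])/K[1,1],-1]); o=P[:3,3]
    return o+d*(z-o[2])/d[2]
def cloud(c):
    K=c['camera_matrix'];P=c['pose'];d=c['depth'];v,u=np.mgrid[:384,:512]
    p=np.stack([(u-K[0,2])/K[0,0]*d,-(v-K[1,2])/K[1,1]*d,-d],-1)
    return p@P[:3,:3].T+P[:3,3]
def blobs(c,m,z,lo,hi):
    n,l,s,ce=cv2.connectedComponentsWithStats(m.astype(np.uint8))
    for i in range(1,n):
        if lo<s[i,4]<hi:
            r=cv2.minAreaRect(np.argwhere(l==i)[:,::-1].astype(np.float32))
            w=[ray(c,*q,z) for q in cv2.boxPoints(r)]
            print(np.round(ce[i],1),s[i,4],'world',np.round(ray(c,*ce[i],z),4),'edges',np.round([np.append(np.linalg.norm(w[k+1]-w[k]),np.degrees(np.arctan2(*(w[k+1]-w[k])[1::-1]))) for k in (0,1)],3).tolist())
E
python3 - <<'E'
from h import *
t=np.load('top0.npz');s=np.load('scene0.npz')
for n,c,(x0,x1,y0,y1),z in (('top',t,(195,325,130,270),.053),('scene',s,(160,345,150,285),.053)):
    im=c['image']; cv2.imwrite(f'pics/{n}z.png',cv2.resize(im[y0:y1,x0:x1,::-1],None,fx=4,fy=4,interpolation=cv2.INTER_CUBIC))
    m=np.zeros(im.shape[:2],bool); m[y0:y1,x0:x1]=im[y0:y1,x0:x1].max(2)<45
    print(n); blobs(c,m,z,15,2000)
    f=im.astype(int); m[:]=False; m[y0:y1,x0:x1]=((f[...,0]-f[...,2]>18)&(f[...,0]>150))[y0:y1,x0:x1]
    print('cream'); blobs(c,m,.061,60,2000)
    p=cloud(c)[y0:y1,x0:x1].reshape(-1,3); 
    for a,b in ((.066,.08),(.085,.12)):
        q=p[(p[:,2]>a)&(p[:,2]<b)]; print(a,len(q),np.round(q[:: max(1,len(q)//14)],3).tolist())
E
```

```text
top
[248.5 145.2] 18 world [0.6954 0.3689 0.053 ] edges [[0.01, -91.58], [0.018, 178.524]]
[251.1 225.6] 220 world [0.4893 0.3675 0.053 ] edges [[0.034, -17.357], [0.04, -107.515]]
cream
0.066 68 [[0.516, 0.394, 0.072], [0.513, 0.392, 0.069], [0.508, 0.394, 0.075], [0.504, 0.399, 0.071], [0.499, 0.399, 0.074], [0.496, 0.402, 0.072], [0.494, 0.402, 0.075], [0.492, 0.33, 0.072], [0.489, 0.333, 0.073], [0.487, 0.336, 0.072], [0.485, 0.336, 0.075], [0.482, 0.338, 0.071], [0.48, 0.338, 0.074], [0.477, 0.336, 0.075], [0.472, 0.338, 0.071], [0.468, 0.339, 0.072], [0.463, 0.344, 0.071]]
0.085 388 [[0.691, 0.374, 0.103], [0.681, 0.372, 0.1], [0.665, 0.381, 0.107], [0.658, 0.384, 0.106], [0.653, 0.372, 0.106], [0.646, 0.382, 0.107], [0.639, 0.382, 0.102], [0.632, 0.378, 0.103], [0.623, 0.392, 0.103], [0.615, 0.385, 0.103], [0.606, 0.4, 0.1], [0.599, 0.395, 0.101], [0.591, 0.391, 0.1], [0.58, 0.409, 0.115], [0.573, 0.402, 0.111]]
scene
cream
[242.9 196.6] 473 world [0.5641 0.3453 0.061 ] edges [[0.056, -61.21], [0.069, -162.1]]
0.066 270 [[0.763, 0.329, 0.073], [0.752, 0.348, 0.074], [0.753, 0.355, 0.068], [0.651, 0.381, 0.077], [0.65, 0.374, 0.067], [0.489, 0.333, 0.074], [0.488, 0.334, 0.068], [0.58, 0.398, 0.071], [0.477, 0.339, 0.067], [0.464, 0.341, 0.07], [0.509, 0.395, 0.074], [0.506, 0.397, 0.071], [0.491, 0.398, 0.073], [0.486, 0.404, 0.074], [0.481, 0.402, 0.068]]
0.085 691 [[0.751, 0.354, 0.108], [0.69, 0.363, 0.107], [0.693, 0.373, 0.098], [0.662, 0.374, 0.106], [0.653, 0.378, 0.105], [0.64, 0.379, 0.103], [0.642, 0.389, 0.103], [0.622, 0.386, 0.104], [0.619, 0.393, 0.103], [0.582, 0.391, 0.112], [0.62, 0.396, 0.093], [0.594, 0.4, 0.102], [0.592, 0.406, 0.1], [0.575, 0.405, 0.1], [0.575, 0.403, 0.087]]
```

View pics/topz.png

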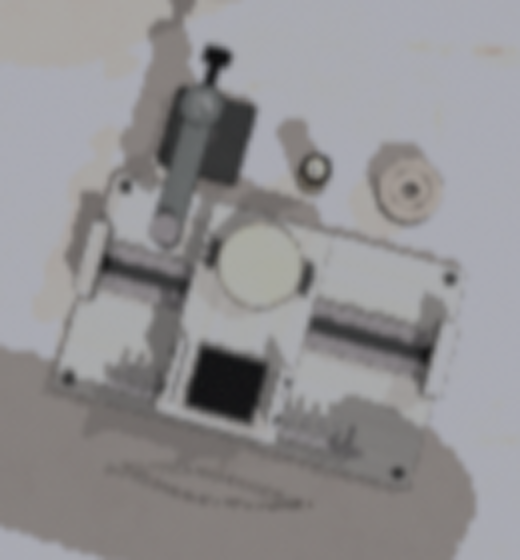

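View pics/scenez.png

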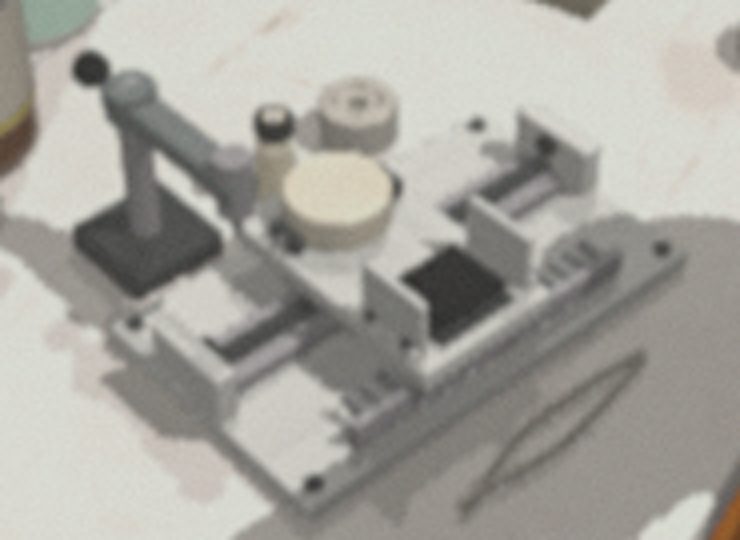

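The gauge is at the +y end. The rail's +y runs at about 73°, which matches the tool's y axis. The pad centre is near (0.489, 0.3675). Next I close the fingers and move above the pad, slightly toward the +y plate.

Emit:
{"fn": "send_rows", "kwargs": {"targets": "-0.036 -0.0075 0.01 0 0 0 1; -0.072 -0.015 0.02 0 0 0 1; -0.108 -0.0225 0.03 0 0 0 1; -0.144 -0.03 0.04 0 0 0 1; -0.18 -0.038 0.05 0 0 0 1", "squeeze": 20}}

```text
time: 0.52
tcp_pos: [0.327, 0.462, 0.1804]
tcp_rot: [[-0.958, 0.285, -0.0], [0.285, 0.958, -0.0], [0.0, -0.001, -1.0]]
wrist_force: [-0.1, 1.0, 0.6]
grip_width: 0.0255
grasp_force: 0.0
```

Emit:
{"fn": "send_rows", "kwargs": {"targets": "-0.036 -0.0075 0.01 0 0 0 1; -0.072 -0.015 0.02 0 0 0 1; -0.108 -0.0225 0.03 0 0 0 1; -0.144 -0.03 0.04 0 0 0 1; -0.184 -0.038 0.05 0 0 0 1"}}

```text
time: 0.93
tcp_pos: [0.4918, 0.3732, 0.1303]
tcp_rot: [[-0.958, 0.285, -0.001], [0.285, 0.958, -0.0], [0.001, -0.001, -1.0]]
wrist_force: [0.1, 0.5, 0.3]
grip_width: -0.0
grasp_force: 0.0
```

Emit:
{"fn": "send_rows", "kwargs": {"targets": "0 0 0.01 0 0 0 1; 0 0 0.02 0 0 0 1; 0 0 0.03 0 0 0 1; 0 0 0.03 0 0 0 1; 0 0 0.03 0 0 0 1"}}

```text
time: 1.35
tcp_pos: [0.4893, 0.3748, 0.1004]
tcp_rot: [[-0.959, 0.284, -0.002], [0.284, 0.959, -0.001], [0.002, -0.001, -1.0]]
wrist_force: [-0.3, 0.3, 0.3]
grip_width: 0.0003
grasp_force: 0.0
```

```bash
python3 - <<'E'
from plant import status, viewer
from h import *
o=status.get_obs(); print(o['time'],o['tcp_pos'],np.round(o['tcp_rot'],4).tolist(),o['wrist_force'],o['grip_width'])
c=viewer.capture('scene'); cv2.imwrite('pics/s1.png',cv2.resize(c['image'][100:290,150:360,::-1],None,fx=3,fy=3,interpolation=cv2.INTER_CUBIC))
E
```

```text
1.35 [0.48934071 0.37481205 0.1004318 ] [[-0.9588, 0.2841, -0.0021], [0.2841, 0.9588, -0.0009], [0.0018, -0.0015, -1.0]] [-0.27839378  0.32965291  0.34777188] 0.0003402289792041171
```

View pics/s1.png

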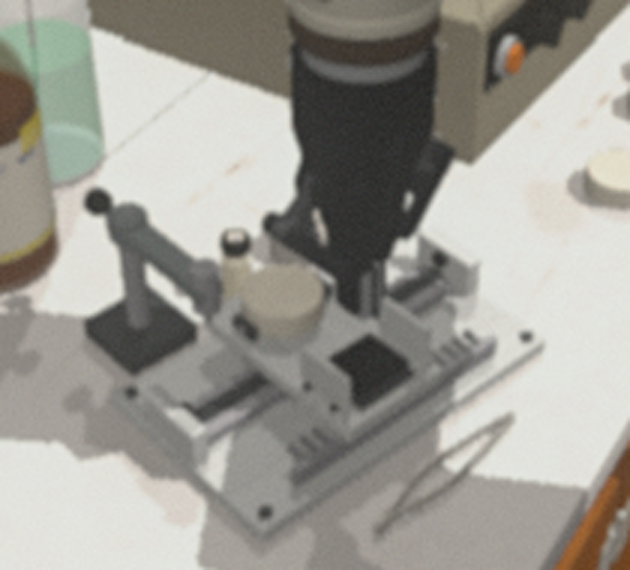

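The closed fingertips hang over the pad, between the plates, as intended (tips near crop (370,305), pad at (370,368)). Descending now.

Emit:
{"fn": "send_rows", "kwargs": {"targets": "0 0 0.015 0 0 0 1; 0 0 0.03 0 0 0 1; 0 0 0.04 0 0 0 1; 0 0 0.045 0 0 0 1; 0 0 0.045 0 0 0 1"}}

```text
time: 1.82
tcp_pos: [0.4901, 0.3743, 0.0554]
tcp_rot: [[-0.958, 0.285, -0.002], [0.285, 0.958, -0.001], [0.001, -0.001, -1.0]]
wrist_force: [0.0, 0.5, 0.3]
grip_width: -0.0
grasp_force: 0.0
```

Emit:
{"fn": "send_rows", "kwargs": {"targets": "0 0 0.002 0 0 0 1; 0 0 0.004 0 0 0 1; 0 0 0.006 0 0 0 1; 0 0 0.007 0 0 0 1; 0 0 0.007 0 0 0 1"}}

```text
time: 2.23
tcp_pos: [0.4919, 0.3748, 0.0504]
tcp_rot: [[-0.958, 0.286, 0.002], [0.286, 0.958, 0.001], [-0.001, 0.002, -1.0]]
wrist_force: [-0.5, 1.1, 5.0]
grip_width: -0.0003
grasp_force: 2.3
```

Emit:
{"fn": "send_rows", "kwargs": {"targets": "0 0 0.002 0 0 0 1; 0 0 0.004 0 0 0 1; 0 0 0.005 0 0 0 1; 0 0 0.006 0 0 0 1; 0 0 0.006 0 0 0 1"}}

```text
time: 2.65
tcp_pos: [0.492, 0.3749, 0.0451]
tcp_rot: [[-0.958, 0.286, 0.002], [0.286, 0.958, 0.001], [-0.001, 0.002, -1.0]]
wrist_force: [-1.5, 0.3, 8.2]
grip_width: -0.0002
grasp_force: 4.0
```

Emit:
{"fn": "send_rows", "kwargs": {"targets": "0 0.002 0.001 0 0 0 1; 0 0.006 0.001 0 0 0 1; 0 0.010 0.001 0 0 0 1; 0 0.015 0.001 0 0 0 1; 0 0.020 0.001 0 0 0 1"}}

```text
time: 3.07
tcp_pos: [0.4981, 0.3944, 0.045]
tcp_rot: [[-0.958, 0.286, 0.003], [0.286, 0.958, 0.001], [-0.002, 0.002, -1.0]]
wrist_force: [-2.7, -1.3, 12.2]
grip_width: 0.0002
grasp_force: 6.1
```

Emit:
{"fn": "send_rows", "kwargs": {"targets": "0 0.004 0 0 0 0 1; 0 0.008 0 0 0 0 1; 0 0.012 0 0 0 0 1; 0 0.016 0 0 0 0 1; 0 0.020 0 0 0 0 1"}}

```text
time: 3.48
tcp_pos: [0.5041, 0.4135, 0.045]
tcp_rot: [[-0.958, 0.286, 0.003], [0.286, 0.958, 0.001], [-0.003, 0.002, -1.0]]
wrist_force: [-2.7, -0.2, 9.8]
grip_width: 0.0004
grasp_force: 5.6
```

```bash
python3 - <<'E'
from plant import status, viewer
from h import *
o=status.get_obs(); print(o['time'],o['tcp_pos'],o['wrist_force'])
c=viewer.capture('scene'); im=c['image'];cv2.imwrite('pics/s2.png',cv2.resize(im[100:290,150:360,::-1],None,fx=3,fy=3,interpolation=cv2.INTER_CUBIC))
E
```

```text
3.4833 [0.50414575 0.4135337  0.04501964] [-2.653948   -0.22732723  9.81921762]
```

View pics/s2.png

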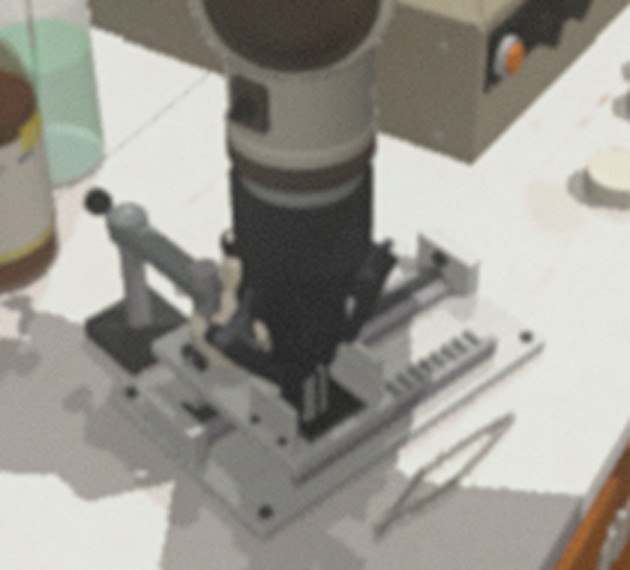

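The button is held down and the carriage has moved about 40 mm toward the gauge. The plate is right beside the fingers, near crop (290,420). I keep pushing, then creep to the stop.

Emit:
{"fn": "send_rows", "kwargs": {"targets": "0 0.004 0 0 0 0 1; 0 0.008 0 0 0 0 1; 0 0.012 0 0 0 0 1; 0 0.016 0 0 0 0 1; 0 0.020 0 0 0 0 1"}}

```text
time: 3.95
tcp_pos: [0.5099, 0.4321, 0.045]
tcp_rot: [[-0.958, 0.286, 0.003], [0.286, 0.958, 0.0], [-0.003, 0.001, -1.0]]
wrist_force: [-2.4, -8.4, 15.3]
grip_width: -0.0
grasp_force: 7.6
```

Emit:
{"fn": "send_rows", "kwargs": {"targets": "0 0.002 0 0 0 0 1; 0 0.004 0 0 0 0 1; 0 0.006 0 0 0 0 1; 0 0.008 0 0 0 0 1; 0 0.010 0 0 0 0 1"}}

```text
time: 4.37
tcp_pos: [0.5122, 0.4386, 0.0448]
tcp_rot: [[-0.958, 0.285, 0.0], [0.285, 0.958, -0.006], [-0.002, -0.006, -1.0]]
wrist_force: [-6.9, -19.8, 22.7]
grip_width: 0.0
grasp_force: 13.1
```

```bash
python3 - <<'E'
from plant import status, viewer
from h import *
s=np.load('scene0.npz')
a=viewer.capture('scene'); b=viewer.capture('top')
o=status.get_obs(); print(o['time'],o['tcp_pos'],o['wrist_force'])
A=cv2.resize(a['image'][130:290,150:320,::-1],(510,480),interpolation=cv2.INTER_CUBIC); B=cv2.resize(b['image'][140:250,200:270,::-1],(280,440),interpolation=cv2.INTER_CUBIC)
out=np.zeros((480,790,3),np.uint8); out[:,:510]=A; out[:440,510:]=B; cv2.imwrite('pics/s3.png',out)
E
```

```text
4.4667 [0.51213365 0.43850945 0.04486236] [ -5.5106634  -14.23848653  18.94712155]
```

View pics/s3.png

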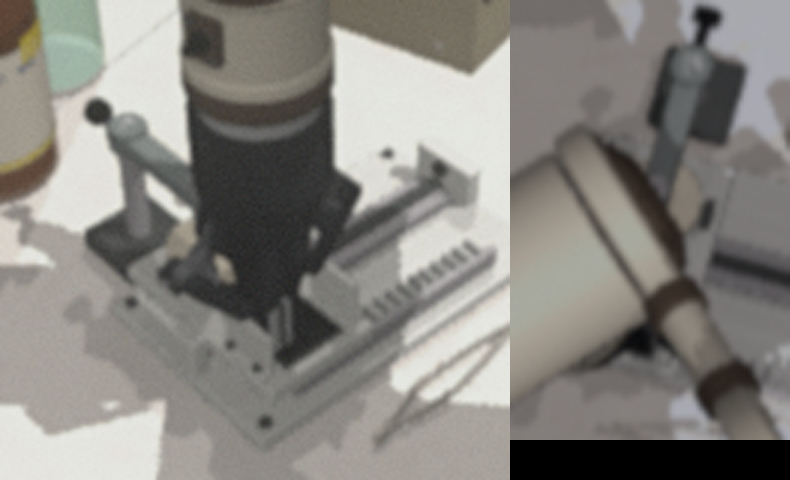

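The carriage edge meets the end block, near (205,355) in the left view. A 15–20 N push no longer moves it, and z shows the button fully pressed. I lift straight up while keeping a light push.

Emit:
{"fn": "send_rows", "kwargs": {"targets": "0 0.001 0 0 0 0 1; 0 0.001 0 0 0 0 1; 0 0.001 -0.003 0 0 0 1; 0 0.001 -0.006 0 0 0 1; 0 0.001 -0.009 0 0 0 1"}}

```text
time: 4.88
tcp_pos: [0.5117, 0.4388, 0.0506]
tcp_rot: [[-0.958, 0.286, -0.001], [0.286, 0.958, -0.006], [-0.001, -0.007, -1.0]]
wrist_force: [0.4, -8.9, -0.4]
grip_width: -0.0
grasp_force: 5.8
```

Emit:
{"fn": "send_rows", "kwargs": {"targets": "0 0 -0.003 0 0 0 1; 0 0 -0.006 0 0 0 1; 0 0 -0.009 0 0 0 1; 0 -0.003 -0.012 0 0 0 1; 0 -0.006 -0.015 0 0 0 1"}}

```text
time: 5.3
tcp_pos: [0.5096, 0.4364, 0.0662]
tcp_rot: [[-0.958, 0.286, -0.0], [0.286, 0.958, 0.0], [0.0, -0.0, -1.0]]
wrist_force: [0.7, 0.3, 0.3]
grip_width: -0.0
grasp_force: 0.0
```

Emit:
{"fn": "send_rows", "kwargs": {"targets": "0 -0.005 -0.02 0 0 0 1; 0 -0.005 -0.05 0 0 0 1; 0.03 -0.005 -0.08 0 0 0 1; 0.06 -0.005 -0.11 0 0 0 1; 0.1 -0.005 -0.13 0 0 0 1"}}

```text
time: 5.72
tcp_pos: [0.4177, 0.4599, 0.1986]
tcp_rot: [[-0.958, 0.288, 0.005], [0.288, 0.958, 0.004], [-0.004, 0.005, -1.0]]
wrist_force: [0.3, 0.9, 0.8]
grip_width: -0.0
grasp_force: 0.0
```

Emit:
{"fn": "send_rows", "kwargs": {"targets": "0.04 0 0 0 0 0 1; 0.08 0 0 0 0 0 1; 0.12 0 0 0 0 0 1; 0.15 0 0 0 0 0 1; 0.15 0 0 0 0 0 1"}}

```text
time: 6.13
tcp_pos: [0.2673, 0.5036, 0.1949]
tcp_rot: [[-0.96, 0.281, -0.002], [0.281, 0.96, 0.002], [0.002, 0.001, -1.0]]
wrist_force: [0.1, 0.2, -1.4]
grip_width: -0.0003
grasp_force: 0.0
```

```bash
python3 - <<'E'
from plant import status, viewer
from h import *
a=viewer.capture('scene'); b=viewer.capture('top')
o=status.get_obs(); print(o['time'],o['tcp_pos'],o['wrist_force'])
A=cv2.resize(a['image'][130:290,150:320,::-1],(510,480),interpolation=cv2.INTER_CUBIC); B=cv2.resize(b['image'][140:250,200:270,::-1],(280,440),interpolation=cv2.INTER_CUBIC)
out=np.zeros((480,790,3),np.uint8); out[:,:510]=A; out[:440,510:]=B; cv2.imwrite('pics/s4.png',out)
for n,c in (('scene',a),('top',b)):
    m=c['image'].max(2)<45; k=np.zeros_like(m); k[200:250,230:290]=1; 
    if n=='top': k[:]=0; k[205:250,215:260]=1
    print(n); blobs(c,m&k,.053,60,600)
    p=cloud(c); n_,l,s,ce=cv2.connectedComponentsWithStats((m&k).astype(np.uint8))
    i=1+s[1:,4].argmax(); q=p[l==i]; print('pad med',np.median(q,0))
# sample in scene
f=a['image'].astype(int); m=((f[...,0]-f[...,2]>18)&(f[...,0]>150)); k=np.zeros_like(m);k[180:260,180:260]=1; blobs(a,m&k,.061,60,2000)
for c in (np.load('scene0.npz'),np.load('top0.npz')):
    p=cloud(c); mm=c['image'].max(2)<45; k=np.zeros_like(mm); k[205:245,235:290]=1
    n_,l,s,ce=cv2.connectedComponentsWithStats((mm&k).astype(np.uint8)); i=1+s[1:,4].argmax() if n_>1 else 0; print('start pad',np.median(p[l==i],0))
E
```

```text
6.2333 [0.27188391 0.50260701 0.19497969] [ 1.03749282  0.40385865 -0.04521851]
sceneTraceback (most recent call last):
  File "<stdin>", line 12, in <module>
ValueError: attempt to get argmax of an empty sequence
```

View pics/s4.png

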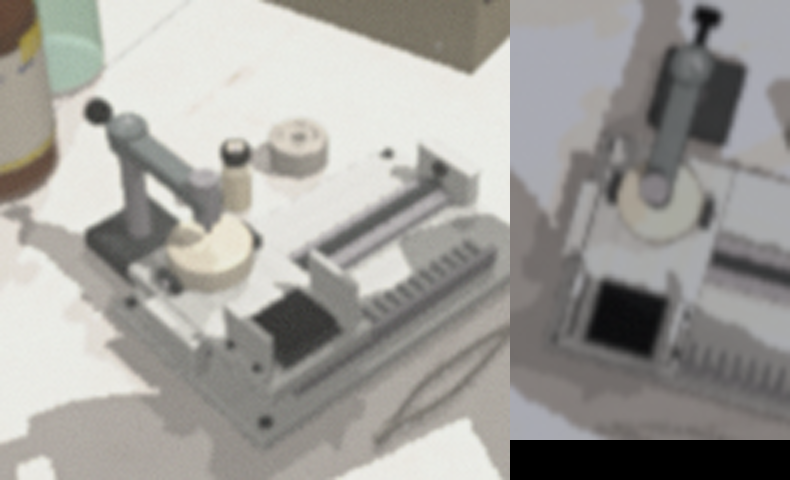

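The sample sits under the probe, near (212,235), and the carriage is against the end block. Next I check that the button came back up.

```bash
python3 - <<'E'
from plant import viewer
from h import *
def pad(c,x0,x1,y0,y1,th):
    m=np.zeros((384,512),np.uint8); m[y0:y1,x0:x1]=c['image'][y0:y1,x0:x1].max(2)<th
    n,l,s,ce=cv2.connectedComponentsWithStats(m); i=1+s[1:,4].argmax()
    q=cloud(c)[cv2.erode((l==i).astype(np.uint8),np.ones((3,3)))>0]; print(ce[i],s[i,4],np.median(q,0).round(4), np.std(q[:,2]).round(4))
pad(np.load('top0.npz'),235,265,210,240,60); pad(np.load('scene0.npz'),255,290,210,240,75)
for k in range(3): pad(viewer.capture('top'),212,245,205,235,60); pad(viewer.capture('scene'),230,265,222,256,75)
E
```

```text
[251.12704918 225.60655738] 244 [0.4886 0.3676 0.0531] 0.1142
[273.59539474 222.37828947] 304 [0.4822 0.3686 0.0536] 0.0028
[228.67938931 219.5       ] 262 [0.5061 0.4229 0.0531] 0.0016
[248.71866295 238.54038997] 359 [0.4996 0.4262 0.0536] 0.0625
[228.67938931 219.5610687 ] 262 [0.5054 0.4228 0.0531] 0.0015
[248.72099448 238.45303867] 362 [0.5    0.4264 0.0537] 0.0033
[228.71755725 219.54198473] 262 [0.5053 0.4228 0.0529] 0.0635
[248.65277778 238.54722222] 360 [0.4997 0.4263 0.0536] 0.0034
```

The pad is back at its starting height (53.1 mm), so the carriage is locked at the stop.

```bash
python3 -c "
from plant import robot; print(robot.close_job())"
```

```text
the job is handed in; nothing more can be done
None
```

I pushed the carriage to the gauge-side end stop with the button held down and then released it. The button is back at its starting height, which should lock the carriage, and the sample stands under the probe. The job is handed in, but no verdict was shown.

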